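# Sort the shared desk after the cooking shoot

## Robot

A 7-joint arm with a two-finger parallel gripper is mounted at the origin on the work surface. World frame = base frame: x ahead of the robot, y to its left, z up, the work surface at z = 0. Lengths are in mm, angles in rad, forces in N, time in s.
With the tool pointing down it reaches from about 375 to 925 mm from the base axis. Payload 3.1 kg.
Tool frame: the origin (TCP) lies at the very end of the fingers, on their centre line; the grasp point (between the pads) lies 19 mm behind it; z points along the fingers, y is the direction in which the jaws open and shut (so a half turn about z gives the same grasp; the last joint's range is limited). The gripper opens to 85 mm and grips with 20 to 120 N. Pads are 22 mm wide; open, the fingers measure 114 mm over their backs; the gripper's body (76 mm by 85 mm) begins 54 mm behind the grasp point. The pads swing forward as they close: fully open they stand 13 mm farther back than shut.
Start: joints at [-0.098, 0.383, 0.044, 1.598, -0.018, 1.161, -0.05], TCP at [650.002, 0.022, 231.269] pointing down, gripper open.
Joint ranges: [-2.61, 2.61], [-0.41, 2.15], [-1.48, 1.57], [0, 2.5], [-1.57, 4.71], [0.05, 1.97], [-2.85, 2.85]. Speed limits (rad/s): [2.79, 2.79, 3.14, 3.14, 3.14, 3.14, 3.14].

## Interface

Orientations are given as a 3x3 rotation matrix whose columns are the frame's x, y, z axes.
In Python, from station import readout, imaging, job, models gives the robot as it stands.
- The arm moves only by the shell command python3 -m pendant 'ROWS' [FORCE]. ROWS is JSON, a list that holds one entry, the list of rows, each a list of 7 numbers: the opening, from 0 (shut) to 1 (fully open), then the shift along the tool's x, y, z in cm, then the turn, a rotation vector about the tool's x, y, z in degrees. A call has exactly 10 rows; each row is the pose to reach, as a shift and turn from the pose commanded when the call began, along the tool's axes at that moment; what a row does not reach only later rows make up. A row lasts 1/12 s, in which the tool goes at most 41.7 mm and 7.16 degrees, less where a joint would pass 70% of its speed; a pose out of reach is approached as far as the arm can. A call with a gripper value outside its range is refused whole. The fingers move at their own pace and stop on an object; FORCE is the grip in N (left out, the last holds). Time passes only in rows, so rows that repeat a pose let the fingers close, or fill a call up. It gives the time, the measured TCP pose, the force and the opening at its end, in the units of the state.
- readout.get_state(): the state, without advancing time (a new reading comes with each control period).
- imaging.grab_frame(name): name is "scene" or "side" or "wrist"; returns a dict with "image" (400x640x3 uint8, blue, green, red), "fx", "fy", "cx", "cy" (pixels), "eye" and "rotation" of the camera in the world. Camera axes: x right, y down, z forward; pixel columns grow to the right and rows downward; lengths in mm; the calibration is good to about 2 mm. The wrist camera is an equidistant fisheye: a pixel r from the principal point sees the ray r / f radians off the axis. A picture is of the moment at which its call begins. There is no depth.
- job.job_done(): hands the job in, once; it reports no verdict.
Trained networks look in the newest picture that a camera, given by its name, has taken for a name from the list of things; names that differ only in an ending like _2 or _b are one class to them, and where a whole thing is asked for, a point or a joint stands for the part that bears it (a point fixed in the world has none). Each returns a list of dicts, best first, with "score" (0 to 1); they miss things now and then, are a little off and sometimes report something else, mostly with a low value. They report only what shows in the picture. A call takes as long as a camera call. They do not tell look-alikes from the thing itself.
- models.look_for(camera, target): "location" ([x, y, z] in mm, in world coordinates, good to about 4 mm: the middle of the surface that is visible of it).
- models.trace(camera, target): "mask" (400x640 bool, what is visible of it).
The state is a dict: "t": time; "joints": joint angles; "joint_vel": joint speeds; "tau": joint torques, N m; "eef_pos": TCP position; "ee_rot": TCP orientation; "force": force on the tool from outside, world axes, zero at the start; "moment": the same for the moment, N m; "grip_width": finger opening in mm.
Only numpy, scipy, OpenCV 4.12 (cv2) and the standard library are available. Lean on these libraries where they do the work, as an engineer would, in place of code of your own. Each camera call takes 0.05 s, during which the arm holds its last target. There are 200 camera calls.

## Task

Clear up the shared desk: put the camera lens and the camera battery into the black tray, the spice jar and the kitchen timer into the red tray, and the rubber stamp into the free compartment of the blue tray. Put only one thing in each compartment, each standing upright on the tray's floor, and set it down rather than dropping it. Leave the white tumbler where it stands.

Things in the scene. Friction and masses are not known exactly. Their poses are not given: they have to be found in the camera images.
- lens_center (a point): Camera lens, a black upright cylinder 54 mm in diameter and 65 mm high, with an orange ring near the top and a blue glass disc with a dark centre on top; about 0.25 kg. Site at its centre, half-way up, z axis up when it stands. 
- battery_center (a point): Camera battery, a dark steel-grey block with orange label patches on its long sides and top and three small brass contacts on top: 60 mm along its x, 38 mm along its y, 55 mm high; about 0.28 kg. Grasp it across the 38 mm. Site at its centre, half-way up, z axis up when it stands. Its x axis points within 35 degrees of straight away from the robot at the start.
- spice_jar_center (a point): Spice jar, an amber glass cylinder 46 mm in diameter with a white paper label and a green lid on its top 16 mm; 82 mm high over all; about 0.16 kg. Site at its centre, half-way up, z axis up when it stands. 
- timer_center (a point): Kitchen timer, round and white, 54 mm in diameter up to 30 mm above its underside, narrowing to 48 mm at 40 mm, with a red dial and a white grip bar (34 by 7 mm) on top; 54 mm high over all; about 0.14 kg. Site at its centre, half-way up, z axis up when it stands. 
- stamp_center (a point): Rubber stamp: a pale wooden base with a rubber sole, 56 mm (x) by 36 mm (y) and 18 mm high, with an upright round dark wooden handle at its middle, 20 mm in diameter just above the base and widening to 24 to 26 mm from 36 to 66 mm up; 74 mm high over all; about 0.12 kg. Site at its centre, half-way up, z axis up when it stands. The centre thus lies in the handle, which is the part to grip.
- camera_tray: Black tray with grey lining, for camera gear, empty. Fixed shallow tray, 120 mm (x) by 200 mm (y), rim 16 mm high, floor 4 mm thick, walls 4 mm. A wall at y = 0, rim-high, splits it into two compartments of 112 (x) by 94 mm (y), centred at y = +49 and -49 mm. Origin: centre of its underside; z up; x within 15 degrees of straight away from the robot.
- kitchen_tray: Red tray, for kitchen things, empty. Fixed shallow tray, 120 mm (x) by 200 mm (y), rim 16 mm high, floor 4 mm thick, walls 4 mm. A wall at y = 0, rim-high, splits it into two compartments of 112 (x) by 94 mm (y), centred at y = +49 and -49 mm. Origin: centre of its underside; z up; x within 15 degrees of straight away from the robot.
- desk_tray: Blue tray, for desk supplies. Its -y compartment is filled by fixed note pads, 34 mm high. Fixed shallow tray, 120 mm (x) by 200 mm (y), rim 16 mm high, floor 4 mm thick, walls 4 mm. A wall at y = 0, rim-high, splits it into two compartments of 112 (x) by 94 mm (y), centred at y = +49 and -49 mm. Origin: centre of its underside; z up; x within 15 degrees of straight away from the robot.
- tumbler_center (a point): White ceramic tumbler without handle, at most 68 mm in diameter, 85 mm high, a bystander among the things. Site at its centre, half-way up. Other clutter in the working area is under 30 mm high and clear of things and trays; taller equipment stands at the back beyond x = 0.77 m and at the sides beyond 0.57 m.
Things that resemble listed ones, but are neither listed nor needed, are in the scene too. Leave any purple look-alike of the part that bears stamp_center alone. What is shaped like the part that bears battery_center but pink is not meant.

How it is judged:
By the outcome, as a careful person would: the job done as asked, in the order asked, and still so for the second after the job is handed in, with the robot touching nothing.
It also fails if it takes over 125 s, if anything falls off the work surface, if the arm or the gripper's body presses on something with over 40 N, if the wrist force passes 120 N, or if a joint passes its speed limit or range.

## Working session

There is one attempt and no reset: what is moved stays moved. The work goes in short steps, Python scripts to look and compute and a shell command to move; the robot and the scene stay as the last step left them, time stands still between calls to the robot, and variables do not carry over. Pictures are saved under pics/ and viewed, about 12 in all and at most 16, crops included, and the job is handed in when it is done.

```bash
ls; mkdir -p pics; python3 - <<'E'
from station import readout, imaging, job, models
import cv2
s=readout.get_state();print(s['t'],s['eef_pos'],s['ee_rot'],s['grip_width'])
for c in("scene","side"):
    f=imaging.grab_frame(c);cv2.imwrite(f"pics/{c}0.png",f["image"]);print(c,f["fx"],f["cx"],f["cy"],f["eye"],f["rotation"])
    for n in["lens_center","battery_center","spice_jar_center","timer_center","stamp_center","camera_tray","kitchen_tray","desk_tray","tumbler_center"]:
        print(n,[(round(r["score"],2),[round(float(v)) for v in r["location"]]) for r in models.look_for(c,n)[:4]])
E
```

```text
pics
0.0 [ 6.49048678e+02 -6.39183493e-02  2.29859983e+02] [[-2.80954131e-05  9.99996471e-01 -2.65645317e-03]
 [ 9.99999984e-01  2.76243360e-05 -1.77369640e-04]
 [-1.77295632e-04 -2.65645811e-03 -9.99996456e-01]] 85.75731269983082
scene 433.24105166692743 324.1447933179564 206.32593618268152 [1064.95170777  346.46755221 1041.51115804] [[-0.50117617  0.72954879 -0.46538264]
 [ 0.86533986  0.42062238 -0.27251376]
 [-0.00306173 -0.53929155 -0.84211356]]
lens_center [(0.67, [447, 226, 66])]
battery_center [(0.94, [613, -205, 49]), (0.79, [674, -292, 60])]
spice_jar_center []
timer_center [(0.91, [468, -51, 39])]
stamp_center [(0.54, [340, 93, 17]), (0.53, [444, 81, 18])]
camera_tray [(0.79, [533, 399, 0])]
kitchen_tray [(0.85, [648, -9, 2]), (0.22, [598, 205, 48])]
desk_tray [(0.74, [521, -404, 3])]
tumbler_center [(0.88, [594, 206, 53]), (0.7, [649, -7, 6])]
side 469.99396275881907 327.0676461374757 191.63099210458697 [411.91665944 916.16534978 784.2197161 ] [[-0.99158541 -0.09444032  0.08854043]
 [-0.12817978  0.62053431 -0.77363241]
 [ 0.01811971 -0.7784717  -0.62741811]]
lens_center [(0.91, [429, 242, 57])]
battery_center [(0.83, [604, -200, 40]), (0.72, [659, -292, 42])]
spice_jar_center [(0.75, [439, -195, 50]), (0.32, [430, 242, 60])]
timer_center [(0.85, [455, -39, 34])]
stamp_center [(0.75, [432, 88, 16]), (0.73, [329, 95, 18]), (0.5, [513, -406, 6])]
camera_tray [(0.66, [538, 400, 1])]
kitchen_tray [(0.85, [644, -11, 4])]
desk_tray [(0.68, [511, -407, 7])]
tumbler_center [(0.85, [602, 222, 59])]
```

View pics/scene0.png

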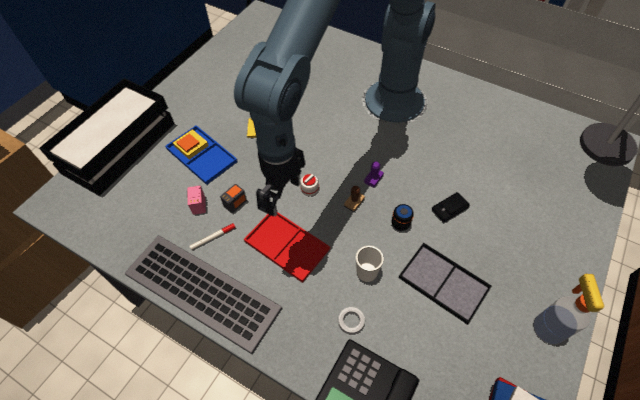

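View pics/side0.png

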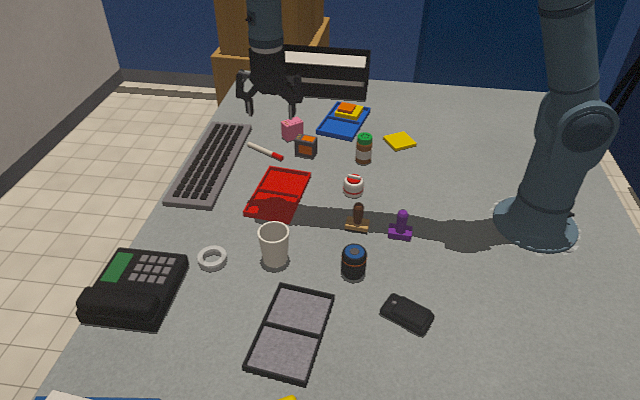

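The scene picture shows the brown stamp at (355,197), its purple look-alike at (374,174), the grey battery at (233,196), the pink one at (195,200), the timer at (309,183) and the lens at (402,216). The jar is hidden there, but the side view shows it at (364,148). The blue tray's pads are on its far (-y) side. Next I fit poses by silhouette in both cameras.

```bash
cat > h.py <<'E'
import numpy as np, cv2
from scipy.optimize import minimize
from station import readout, imaging, job, models
def proj(f,P,fish=False):
    q=(np.asarray(P)-f["eye"])@np.asarray(f["rotation"])
    if fish:
        n=np.hypot(q[:,0],q[:,1]);th=np.arctan2(n,q[:,2]);k=th/np.maximum(n,1e-9)
    else: k=1/q[:,2]
    return np.c_[f["fx"]*q[:,0]*k+f["cx"],f["fy"]*q[:,1]*k+f["cy"]]
def cyl(z0,z1,r,r1=None):
    a=np.linspace(0,2*np.pi,40,endpoint=False);c=np.c_[np.cos(a),np.sin(a)]
    return np.r_[np.c_[c*r,0*a+z0],np.c_[c*(r1 or r),0*a+z1]]
def box(x,y,z0,z1):
    return np.array([[sx*x/2,sy*y/2,z] for sx in(-1,1) for sy in(-1,1) for z in(z0,z1)])
M={"lens_center":[cyl(0,65,27)],"battery_center":[box(60,38,0,55)],"spice_jar_center":[cyl(0,82,23)],
"timer_center":[cyl(0,30,27),cyl(30,40,27,24),cyl(40,45,22),box(34,7,40,54)],
"stamp_center":[box(56,36,0,18),cyl(18,36,10,12),cyl(36,74,12.5)],
"tumbler_center":[cyl(0,85,30,34)],
"camera_tray":[box(120,200,0,16)],"kitchen_tray":[box(120,200,0,16)],"desk_tray":[box(120,200,0,16),cyl(0,1,1)]}
M["desk_tray"][1]=box(104,86,0,34)+[0,-49,0]
S=4
def draw(f,name,p,fish,z0=0,parts=None):
    m=np.zeros((400*S,640*S),np.uint8);c,s=np.cos(p[2]),np.sin(p[2]);R=np.array([[c,-s,0],[s,c,0],[0,0,1]])
    for part in (parts or M[name]):
        px=proj(f,part@R.T+[p[0],p[1],z0],fish)
        h=cv2.convexHull(((px+.5)*S).astype(np.int32));cv2.fillConvexPoly(m,h,1)
    return m>0
def fit(name,cams,p0,near=90,z0=0,frames=None,yaws=(0,)):
    data=[]
    for c in cams:
        f=imaging.grab_frame(c) if not frames else frames[c];fish=c=="wrist"
        L=models.trace(c,name);best=None
        t=proj(f,[[p0[0],p0[1],25]],fish)[0]
        for r in L:
            m=r["mask"].astype(np.uint8)
            if m.sum()<20: continue
            ys,xs=np.nonzero(m);d=np.hypot(xs.mean()-t[0],ys.mean()-t[1])
            if best is None or d<best[0]: best=(d,m,r["score"])
        if best is None or best[0]>near: print(name,c,"no mask",best and best[0]);continue
        m=best[1]
        if "tray" in name:
            cs,_=cv2.findContours(m,0,2);h=cv2.convexHull(max(cs,key=cv2.contourArea));m=m.copy();cv2.fillConvexPoly(m,h,1)
        data.append((c,f,fish,cv2.resize(m,None,fx=S,fy=S,interpolation=cv2.INTER_LINEAR if 0 else 0)>0))
    def iou(p,d):
        a=draw(d[1],name,p,d[2],z0);return (a&d[3]).sum()/max((a|d[3]).sum(),1)
    out=None
    for y in yaws:
        cost=lambda v:-sum(iou((v[0],v[1],v[2]/40),d) for d in data)
        s=np.array([p0[0],p0[1],y*40]);r=minimize(cost,s,method="Nelder-Mead",options=dict(initial_simplex=[s,s+[12,0,0],s+[0,12,0],s+[0,0,8]],maxiter=80,xatol=.2,fatol=1e-4))
        if out is None or r.fun<out.fun: out=r
    v=out.x;p=(v[0],v[1],v[2]/40)
    print(name,"x %.0f y %.0f yaw %.1f deg"%(p[0],p[1],np.degrees(p[2])),{d[0]:round(float(iou(p,d)),2) for d in data},flush=True)
    return p
E
time python3 - <<'E'
from h import *
F={c:imaging.grab_frame(c) for c in("scene","side")}
B=("scene","side");Y=(-.4,0,.4)
def go(n,p,cams=B,yaws=(0,)):fit(n,cams,p,frames=F,yaws=yaws)
go("lens_center",(440,230));go("battery_center",(613,-203),yaws=Y,)
go("spice_jar_center",(439,-200),("side",));go("timer_center",(462,-45),yaws=(0,.8,-.8,1.5))
go("stamp_center",(440,85),yaws=(0,.8,-.8,1.5));go("tumbler_center",(600,212))
for n,p in(("camera_tray",(535,400)),("kitchen_tray",(646,-10)),("desk_tray",(520,-404))):go(n,p,yaws=(-.2,0,.2))
E
```

```text
lens_center x 430 y 221 yaw 10.8 deg {'scene': 0.88, 'side': 0.81}
battery_center x 607 y -219 yaw -10.1 deg {'scene': 0.83, 'side': 0.92}
spice_jar_center x 438 y -218 yaw 28.3 deg {'side': 0.92}
timer_center x 454 y -60 yaw -26.1 deg {'scene': 0.81, 'side': 0.91}
stamp_center x 433 y 75 yaw 0.6 deg {'scene': 0.8, 'side': 0.86}
tumbler_center scene no mask None
tumbler_center x 608 y 203 yaw 11.9 deg {'side': 0.89}
camera_tray x 535 y 391 yaw -7.7 deg {'scene': 0.94, 'side': 0.97}
kitchen_tray x 647 y -16 yaw -6.4 deg {'scene': 0.95, 'side': 0.97}
desk_tray side no mask None
desk_tray x 517 y -409 yaw -12.7 deg {'scene': 0.95}
real	0m42.537s
user	0m34.305s
sys	0m0.500s
```

```bash
python3 -m pendant '[[[1,3,-3,0.5,0,0,0],[1,6,-6,1,0,0,0],[1,9,-9,2,0,0,0],[1,12,-12,3,0,0,0],[1,15,-15,4,0,0,0],[1,18,-18,5,0,0,0],[1,20.5,-20.5,6,0,0,0],[1,22,-22,7,0,0,0],[1,22.1,-22,7,0,0,0],[1,22.1,-22,7,0,0,0]]]' 60; python3 - <<'E'
from h import *
s=readout.get_state();print(s['t'],s['eef_pos'],s['force'])
f=imaging.grab_frame("wrist");cv2.imwrite("pics/w1.png",f["image"]);print(f["fx"],f["eye"])
fit("lens_center",("wrist",),(430,221),frames={"wrist":f},near=150)
F={c:imaging.grab_frame(c) for c in("scene","side")}
fit("spice_jar_center",("scene","side"),(438,-218),frames=F)
fit("desk_tray",("scene","side"),(517,-409),frames=F)
E
```

```text
t: 2.78
eef_pos: [428.2, 222.5, 160.8]
ee_rot: [[-0.005, 1.0, -0.001], [1.0, 0.005, -0.0], [-0.0, -0.001, -1.0]]
force: [1.3, 0.3, 0.6]
grip_width: 85.4
2.7833 [428.15658727 222.49384871 160.79752569] [1.31854178 0.27393246 0.55065942]
309.70691628693146 [429.04291123 298.61847914 302.85409676]
lens_center x 433 y 223 yaw 0.9 deg {'wrist': 0.91}
spice_jar_center scene no mask None
spice_jar_center side no mask None
spice_jar_center x 438 y -218 yaw 0.0 deg {}
desk_tray x 517 y -410 yaw -12.9 deg {'scene': 0.96, 'side': 0.5}
```

View pics/w1.png

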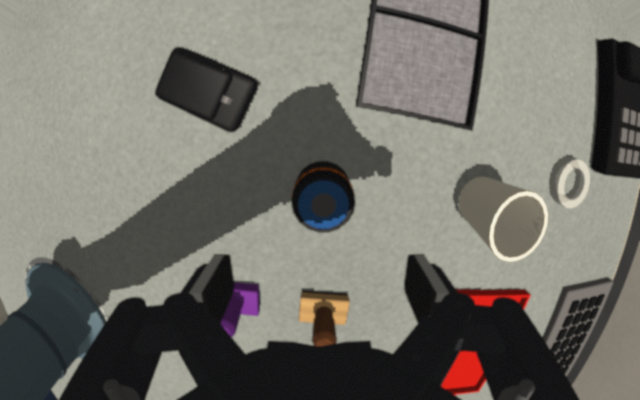

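```bash
python3 -m pendant '[[[1,0,0.3,2,0,0,0],[1,0,0.3,4.5,0,0,0],[1,0,0.3,7,0,0,0],[1,0,0.3,9.5,0,0,0],[1,0,0.3,12,0,0,0],[1,0,0.3,13.4,0,0,0],[1,0,0.3,13.8,0,0,0],[1,0,0.3,13.8,0,0,0],[0.5,0,0.3,13.8,0,0,0],[0.3,0,0.3,13.8,0,0,0]]]' 60
python3 -m pendant '[[[0.1,0,0,0,0,0,0],[0.1,0,0,0,0,0,0],[0.1,0,0,0,0,0,0],[0.1,0,0,0,0,0,0],[0.1,0,0,0,0,0,0],[0.1,0,0,0,0,0,0],[0.1,0,0,0,0,0,0],[0.1,0,0,0,0,0,0],[0.1,0,0,-1,0,0,0],[0.1,0,0,-2.5,0,0,0]]]' 60
```

```text
t: 4.02
eef_pos: [434.4, 221.6, 24.6]
ee_rot: [[0.0, 1.0, 0.002], [1.0, -0.0, 0.001], [0.001, 0.002, -1.0]]
force: [0.3, 0.1, 0.5]
grip_width: 63.8
t: 4.85
eef_pos: [431.3, 219.9, 47.6]
ee_rot: [[-0.0, 1.0, -0.003], [1.0, 0.0, -0.002], [-0.002, -0.003, -1.0]]
force: [-0.3, -0.6, -2.9]
grip_width: 52.0
```

```bash
python3 -m pendant '[[[0.1,1,0.5,-2,0,0,0],[0.1,3,1.5,-4,0,0,0],[0.1,6,3,-5,0,0,0],[0.1,9,4.5,-5,0,0,0],[0.1,12,6,-5,0,0,0],[0.1,15,7.5,-5,0,0,0],[0.1,18,9,-5,0,0,0],[0.1,20.5,10.2,-4,0,0,0],[0.1,21.7,10.9,-2,0,0,0],[0.1,22,11,0,0,0,0]]]'
python3 -m pendant '[[[0.1,0,0,0,0,0,0],[0.1,0,0,0.5,0,0,0],[0.1,0,0,0.9,0,0,0],[0.1,0,0,1.2,0,0,0],[0.1,0,0,1.4,0,0,0],[0.1,0,0,1.5,0,0,0],[0.1,0,0,1.6,0,0,0],[0.1,0,0,1.6,0,0,0],[0.1,0,0,1.6,0,0,0],[0.1,0,0,1.6,0,0,0]]]'
```

```text
t: 5.68
eef_pos: [544.3, 446.1, 49.4]
ee_rot: [[-0.003, 1.0, 0.004], [1.0, 0.003, 0.006], [0.006, 0.004, -1.0]]
force: [-0.1, 0.2, -3.3]
grip_width: 52.4
t: 6.52
eef_pos: [543.1, 441.2, 32.6]
ee_rot: [[-0.0, 1.0, 0.0], [1.0, 0.0, 0.0], [0.0, 0.0, -1.0]]
force: [-0.3, 0.5, -2.6]
grip_width: 52.6
```

```bash
python3 -m pendant '[[[0.1,0,0,0.1,0,0,0],[0.1,0,0,0.2,0,0,0],[0.1,0,0,0.3,0,0,0],[0.1,0,0,0.4,0,0,0],[0.1,0,0,0.45,0,0,0],[0.1,0,0,0.5,0,0,0],[0.1,0,0,0.55,0,0,0],[0.1,0,0,0.6,0,0,0],[0.1,0,0,0.6,0,0,0],[0.1,0,0,0.6,0,0,0]]]'
```

```text
t: 7.35
eef_pos: [543.0, 441.1, 29.0]
ee_rot: [[0.0, 1.0, -0.0], [1.0, -0.0, -0.001], [-0.001, -0.0, -1.0]]
force: [-5.2, -4.8, 10.0]
grip_width: 52.6
```

```bash
python3 -m pendant '[[[0.7,0,0,-0.1,0,0,0],[0.9,0,0,-0.1,0,0,0],[0.9,0,0,-0.1,0,0,0],[0.9,0,0,-0.1,0,0,0],[0.9,0,0,-1,0,0,0],[0.9,0,0,-3.5,0,0,0],[0.9,0,0,-7,0,0,0],[0.9,0,0,-10,0,0,0],[0.9,0,0,-13,0,0,0],[0.9,0,0,-15,0,0,0]]]'; python3 - <<'E'
from h import *
f=imaging.grab_frame("wrist");cv2.imwrite("pics/w2.png",f["image"])
fit("lens_center",("wrist",),(542,441),frames={"wrist":f},near=150,z0=4)
fit("camera_tray",("wrist",),(535,391),frames={"wrist":f},near=250)
E
```

```text
t: 8.18
eef_pos: [544.3, 442.3, 180.9]
ee_rot: [[-0.0, 1.0, 0.004], [1.0, 0.0, 0.004], [0.004, 0.004, -1.0]]
force: [0.6, 0.1, 0.6]
grip_width: 77.2
lens_center x 545 y 444 yaw 7.2 deg {'wrist': 0.9}
camera_tray x 537 y 391 yaw -8.1 deg {'wrist': 0.97}
```

View pics/w2.png

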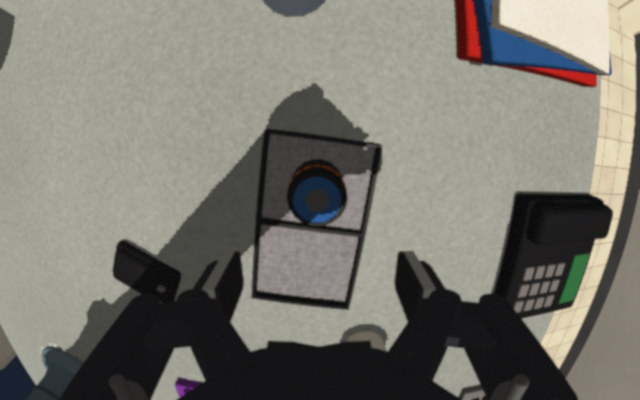

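```bash
python3 -m pendant '[[[0.9,-2,0,0,0,0,0],[0.9,-6,0.5,0,0,0,0],[0.9,-10,1,0,0,0,0],[0.9,-14,1.5,0,0,0,0],[0.9,-18,2,0,0,0,0],[0.9,-22,2.5,0,0,0,0],[0.9,-26,3,0,0,0,0],[0.9,-30,3.5,0,0,0,0],[0.9,-34,4,0,0,0,0],[0.9,-38,4,0,0,0,0]]]'
python3 -m pendant '[[[0.8,-4,0.2,0,0,0,-7],[0.75,-8,0.4,0,0,0,-14],[0.7,-12,0.7,0,0,0,-21],[0.7,-16,1,0,0,0,-28],[0.7,-20,1.3,0,0,0,-35],[0.7,-23,1.6,0,0,0,-42],[0.7,-26,1.9,0,0,0,-49],[0.7,-28,2.2,0,0,0,-56],[0.7,-28,2.2,0,0,0,-63],[0.7,-28,2.2,0,0,0,-70]]]'
python3 - <<'E'
from h import *
s=readout.get_state();print(s['eef_pos'],s['joints'])
f=imaging.grab_frame("wrist");cv2.imwrite("pics/w3.png",f["image"])
fit("battery_center",("wrist",),(607,-219),frames={"wrist":f},near=90,yaws=(-.4,0,.3))
F={c:imaging.grab_frame(c) for c in("scene","side")}
fit("spice_jar_center",("scene","side"),(438,-218),frames=F)
E
```

```text
t: 9.17
eef_pos: [582.2, 58.6, 174.5]
ee_rot: [[0.0, 1.0, -0.002], [1.0, -0.0, -0.001], [-0.001, -0.002, -1.0]]
force: [1.0, -0.7, 0.4]
grip_width: 76.9
t: 10.0
eef_pos: [602.9, -222.1, 173.8]
ee_rot: [[-0.937, 0.348, -0.004], [0.349, 0.937, 0.0], [0.004, -0.001, -1.0]]
force: [0.4, 0.8, 0.1]
grip_width: 59.4
[ 602.90304823 -222.14917861  173.79610627] [ 0.37039243  0.42799497 -0.10475129  1.65994775  0.05097273  1.06024739
  1.46475464]
battery_center x 610 y -217 yaw -12.2 deg {'wrist': 0.93}
spice_jar_center x 439 y -211 yaw 4.9 deg {'scene': 0.89, 'side': 0.88}
```

View pics/w3.png

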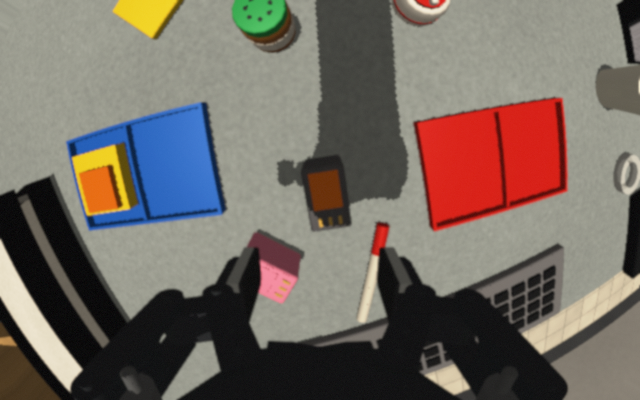

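```bash
python3 -m pendant '[[[0.7,-0.4,0.6,1,0,0,-5],[0.7,-0.4,0.6,3,0,0,-8.4],[0.7,-0.4,0.6,6,0,0,-8.4],[0.7,-0.4,0.6,9,0,0,-8.4],[0.7,-0.4,0.6,12,0,0,-8.4],[0.7,-0.4,0.6,14,0,0,-8.4],[0.7,-0.4,0.6,15,0,0,-8.4],[0.7,-0.4,0.6,15.3,0,0,-8.4],[0.7,-0.4,0.6,15.3,0,0,-8.4],[0.4,-0.4,0.6,15.3,0,0,-8.4]]]' 60
python3 -m pendant '[[[0.1,0,0,0,0,0,0],[0,0,0,0,0,0,0],[0,0,0,0,0,0,0],[0,0,0,0,0,0,0],[0,0,0,0,0,0,0],[0,0,0,0,0,0,0],[0,0,0,0,0,0,0],[0,0,0,0,0,0,0],[0,0,0,-1,0,0,0],[0,0,0,-3,0,0,0]]]' 60
```

```text
t: 11.13
eef_pos: [612.3, -215.0, 24.8]
ee_rot: [[-0.978, 0.209, 0.003], [0.209, 0.978, -0.001], [-0.003, -0.0, -1.0]]
force: [-0.5, 0.2, -0.6]
grip_width: 49.6
t: 11.97
eef_pos: [607.2, -213.4, 50.4]
ee_rot: [[-0.978, 0.209, -0.008], [0.209, 0.978, 0.003], [0.008, 0.001, -1.0]]
force: [-0.7, -0.3, -2.9]
grip_width: 37.3
```

```bash
python3 -m pendant '[[[0,0,0,-4,0,0,0],[0,0.5,1.5,-8,0,0,0],[0,1.8,5,-11,0,0,0],[0,3.2,8.8,-12,0,0,0],[0,4.6,12.6,-12,0,0,0],[0,6,16.5,-12,0,0,0],[0,7.4,20.3,-12,0,0,0],[0,8.8,24.1,-12,0,0,0],[0,10.2,28,-12,0,0,0],[0,11.6,31.8,-12,0,0,0]]]'
python3 -m pendant '[[[0,1.4,3.8,0,0,0,-1],[0,2.8,7.6,0,0,0,-2],[0,4.2,11.5,0,0,0,-3],[0,5.5,15,0,0,0,-4],[0,6.6,18.2,0,0,0,-4],[0,7.3,20.2,1,0,0,-4],[0,7.5,20.8,4,0,0,-4],[0,7.5,20.8,7,0,0,-4],[0,7.5,20.8,9,0,0,-4],[0,7.5,20.8,10,0,0,-4]]]'
```

```text
t: 12.8
eef_pos: [562.0, 120.8, 172.9]
ee_rot: [[-0.978, 0.209, -0.002], [0.209, 0.978, -0.0], [0.002, -0.001, -1.0]]
force: [0.6, 0.1, -2.4]
grip_width: 36.6
t: 13.63
eef_pos: [530.3, 336.0, 68.9]
ee_rot: [[-0.99, 0.139, -0.007], [0.139, 0.99, -0.005], [0.007, -0.006, -1.0]]
force: [-0.4, -0.1, -3.5]
grip_width: 37.0
```

```bash
python3 -m pendant '[[[0,0,0.3,0.5,0,0,0],[0,0,0.3,1.5,0,0,0],[0,0,0.3,2.5,0,0,0],[0,0,0.3,3.2,0,0,0],[0,0,0.3,3.5,0,0,0],[0,0,0.3,3.7,0,0,0],[0,0,0.3,3.9,0,0,0],[0,0,0.3,4,0,0,0],[0,0,0.3,4.1,0,0,0],[0,0,0.3,4.1,0,0,0]]]'
```

```text
t: 14.47
eef_pos: [534.6, 341.2, 32.5]
ee_rot: [[-0.99, 0.14, 0.0], [0.14, 0.99, 0.0], [-0.0, 0.0, -1.0]]
force: [0.3, -0.4, -2.8]
grip_width: 37.3
```

```bash
python3 -m pendant '[[[0,0,0,0.15,0,0,0],[0,0,0,0.3,0,0,0],[0,0,0,0.4,0,0,0],[0,0,0,0.45,0,0,0],[0,0,0,0.5,0,0,0],[0,0,0,0.55,0,0,0],[0,0,0,0.6,0,0,0],[0,0,0,0.65,0,0,0],[0,0,0,0.7,0,0,0],[0,0,0,0.7,0,0,0]]]'
```

```text
t: 15.3
eef_pos: [534.8, 341.4, 29.7]
ee_rot: [[-0.99, 0.14, 0.0], [0.14, 0.99, -0.001], [-0.001, -0.001, -1.0]]
force: [-6.6, -5.7, 18.7]
grip_width: 36.9
```

```bash
python3 -m pendant '[[[0.3,0,0,-0.1,0,0,0],[0.6,0,0,-0.1,0,0,0],[0.65,0,0,-0.1,0,0,0],[0.65,0,0,-0.1,0,0,0],[0.65,0,0,-1,0,0,0],[0.65,0,0,-3.5,0,0,0],[0.65,0,0,-7,0,0,0],[0.65,0,0,-10,0,0,0],[0.65,0,0,-13,0,0,0],[0.65,0,0,-15,0,0,0]]]'
python3 - <<'E'
from h import *
f=imaging.grab_frame("wrist");cv2.imwrite("pics/w4.png",f["image"])
fit("battery_center",("wrist",),(534,341),frames={"wrist":f},near=90,z0=4,yaws=(-.2,))
E
python3 -m pendant '[[[0.8,0,-2,0,0,0,0],[0.8,0,-6,0,0,0,0],[0.8,0.2,-10,0,0,0,0],[0.8,0.4,-14,0,0,0,0],[0.8,0.5,-18,0,0,0,0],[0.8,0.6,-22,0,0,0,0],[0.8,0.8,-26,0,0,0,0],[0.8,1,-30,0,0,0,0],[0.8,1.1,-34,0,0,0,0],[0.8,1.2,-38,0,0,0,0]]]'
python3 -m pendant '[[[0.8,0.1,-4,0,0,0,0],[0.8,0.2,-8,0,0,0,0],[0.8,0.3,-12,0,0,0,0],[0.8,0.4,-15,0,0,0,0],[0.8,0.4,-17.4,0,0,0,0],[0.8,0.4,-18.3,0,0,0,0],[0.8,0.4,-18.3,0,0,0,0],[0.8,0.4,-18.3,0,0,0,0],[0.8,0.4,-18.3,0,0,0,0],[0.8,0.4,-18.3,0,0,0,0]]]'
python3 - <<'E'
from h import *
f=imaging.grab_frame("wrist");cv2.imwrite("pics/w5.png",f["image"])
fit("spice_jar_center",("wrist",),(439,-214),frames={"wrist":f},near=120)
E
```

```text
t: 16.13
eef_pos: [535.7, 342.3, 179.3]
ee_rot: [[-0.99, 0.14, 0.004], [0.14, 0.99, 0.003], [-0.003, 0.003, -1.0]]
force: [0.4, 0.7, -0.2]
grip_width: 55.4
battery_center x 532 y 342 yaw -7.1 deg {'wrist': 0.95}
t: 17.07
eef_pos: [467.8, -35.3, 174.4]
ee_rot: [[-0.99, 0.14, -0.002], [0.14, 0.99, 0.0], [0.002, -0.0, -1.0]]
force: [0.9, 0.4, -0.6]
grip_width: 68.3
t: 17.9
eef_pos: [440.5, -211.5, 175.0]
ee_rot: [[-0.991, 0.136, -0.0], [0.136, 0.991, 0.001], [0.0, 0.001, -1.0]]
force: [-0.7, -0.1, 0.2]
grip_width: 68.4
spice_jar_center x 439 y -210 yaw -0.5 deg {'wrist': 0.91}
```

View pics/w4.png

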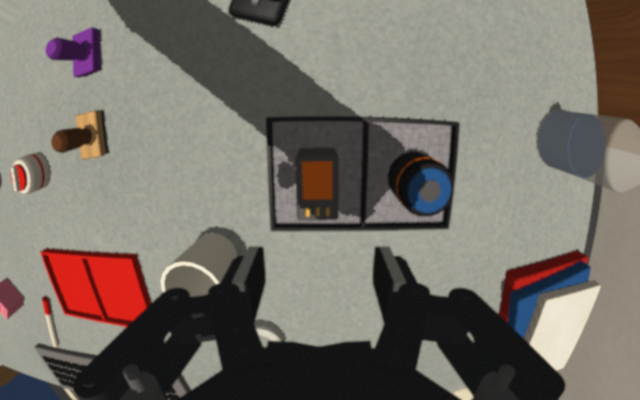

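View pics/w5.png

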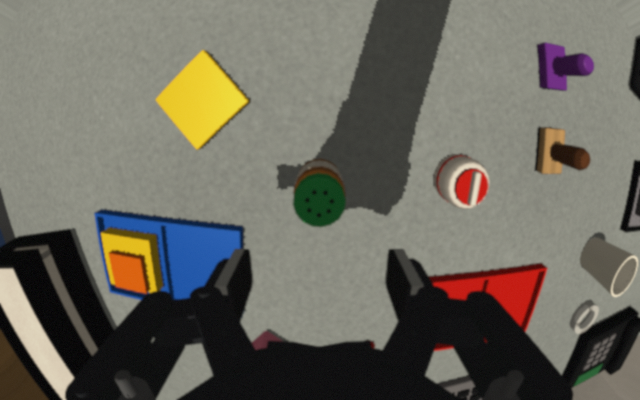

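```bash
python3 -m pendant '[[[0.8,0.1,0.1,2,0,0,0],[0.8,0.1,0.1,4.5,0,0,0],[0.8,0.1,0.1,7.5,0,0,0],[0.8,0.1,0.1,10.5,0,0,0],[0.8,0.1,0.1,13,0,0,0],[0.8,0.1,0.1,14.2,0,0,0],[0.8,0.1,0.1,14.6,0,0,0],[0.8,0.1,0.1,14.6,0,0,0],[0.5,0.1,0.1,14.6,0,0,0],[0.2,0.1,0.1,14.6,0,0,0]]]' 50
python3 -m pendant '[[[0.1,0,0,0,0,0,0],[0.1,0,0,0,0,0,0],[0.1,0,0,0,0,0,0],[0.1,0,0,0,0,0,0],[0.1,0,0,0,0,0,0],[0.1,0,0,0,0,0,0],[0.1,0,0,0,0,0,0],[0.1,0,0,0,0,0,0],[0.1,0,0,0,0,0,0],[0.1,0,0,-2,0,0,0]]]' 50
```

```text
t: 18.83
eef_pos: [440.5, -213.0, 30.6]
ee_rot: [[-0.99, 0.14, 0.003], [0.14, 0.99, -0.001], [-0.003, -0.0, -1.0]]
force: [-0.1, -0.2, 11.8]
grip_width: 45.3
t: 19.67
eef_pos: [436.5, -211.9, 47.3]
ee_rot: [[-0.99, 0.14, -0.005], [0.14, 0.99, 0.002], [0.006, 0.001, -1.0]]
force: [-0.8, -0.6, -2.4]
grip_width: 44.6
```

```bash
python3 -m pendant '[[[0.1,-0.5,0.5,-2,0,0,0],[0.1,-2.5,2.5,-4,0,0,0],[0.1,-5.2,5,-5,0,0,0],[0.1,-8,7.7,-5,0,0,0],[0.1,-10.7,10.4,-5,0,0,0],[0.1,-13.5,13,-5,0,0,0],[0.1,-16,15.5,-5,0,0,0],[0.1,-17.5,17,-4,0,0,0],[0.1,-17.9,17.4,-2,0,0,0],[0.1,-17.9,17.4,-0.5,0,0,0]]]'
python3 -m pendant '[[[0.1,0,0,0.3,0,0,0],[0.1,0,0,0.6,0,0,0],[0.1,0,0,0.8,0,0,0],[0.1,0,0,1,0,0,0],[0.1,0,0,1.1,0,0,0],[0.1,0,0,1.2,0,0,0],[0.1,0,0,1.3,0,0,0],[0.1,0,0,1.3,0,0,0],[0.1,0,0,1.3,0,0,0],[0.1,0,0,1.3,0,0,0]]]'
```

```text
t: 20.5
eef_pos: [642.7, -62.2, 53.8]
ee_rot: [[-0.991, 0.136, 0.002], [0.136, 0.991, 0.002], [-0.002, 0.002, -1.0]]
force: [-0.7, 0.1, -2.1]
grip_width: 44.3
t: 21.33
eef_pos: [640.7, -65.7, 41.5]
ee_rot: [[-0.99, 0.14, 0.0], [0.14, 0.99, 0.0], [-0.0, 0.0, -1.0]]
force: [0.6, 0.0, -1.3]
grip_width: 44.5
```

Expected contact is near z ≈ 34.5.

```bash
python3 -m pendant '[[[0.1,0,0,0.2,0,0,0],[0.1,0,0,0.35,0,0,0],[0.1,0,0,0.45,0,0,0],[0.1,0,0,0.55,0,0,0],[0.1,0,0,0.6,0,0,0],[0.1,0,0,0.65,0,0,0],[0.1,0,0,0.7,0,0,0],[0.1,0,0,0.75,0,0,0],[0.1,0,0,0.75,0,0,0],[0.1,0,0,0.75,0,0,0]]]'
```

```text
t: 22.17
eef_pos: [640.5, -65.8, 35.1]
ee_rot: [[-0.99, 0.14, -0.001], [0.14, 0.99, -0.0], [0.001, -0.0, -1.0]]
force: [-3.3, 0.5, 6.3]
grip_width: 44.5
```

```bash
python3 -m pendant '[[[0.5,0,0,-0.1,0,0,0],[0.75,0,0,-0.1,0,0,0],[0.75,0,0,-0.1,0,0,0],[0.75,0,0,-0.1,0,0,0],[0.75,0,0,-1,0,0,0],[0.75,0,0,-3.5,0,0,0],[0.75,0,0,-7,0,0,0],[0.75,0,0,-10,0,0,0],[0.75,0,0,-13,0,0,0],[0.75,0,0,-14.5,0,0,0]]]'
python3 - <<'E'
from h import *
f=imaging.grab_frame("wrist");cv2.imwrite("pics/w6.png",f["image"])
fit("spice_jar_center",("wrist",),(641,-65),frames={"wrist":f},near=90,z0=4)
fit("kitchen_tray",("wrist",),(647,-16),frames={"wrist":f},near=250)
E
python3 -m pendant '[[[0.9,2,-0.2,0,0,0,7],[0.9,4,-0.4,0,0,0,14],[0.9,6,-0.6,0,0,0,21],[0.9,8.5,-0.8,0,0,0,28],[0.95,11,-1,0,0,0,35],[0.95,13.5,-1.4,0,0,0,42],[0.95,16,-1.7,0,0,0,49],[0.95,18,-2,0,0,0,56],[0.95,18.5,-2,0,0,0,63],[0.95,18.5,-2,0,0,0,70]]]'
python3 - <<'E'
from h import *
f=imaging.grab_frame("wrist");cv2.imwrite("pics/w7.png",f["image"])
fit("timer_center",("wrist",),(455,-57),frames={"wrist":f},near=120,yaws=(0,.8,-.8,1.5))
E
```

```text
t: 23.0
eef_pos: [643.3, -65.9, 184.4]
ee_rot: [[-0.99, 0.14, 0.008], [0.14, 0.99, -0.0], [-0.008, 0.001, -1.0]]
force: [1.2, -0.5, 0.5]
grip_width: 64.2
spice_jar_center x 639 y -65 yaw 9.3 deg {'wrist': 0.91}
kitchen_tray x 648 y -15 yaw -6.0 deg {'wrist': 0.95}
t: 23.98
eef_pos: [450.5, -59.7, 176.6]
ee_rot: [[-0.201, 0.98, -0.006], [0.98, 0.201, 0.0], [0.001, -0.006, -1.0]]
force: [0.8, 0.4, -0.3]
grip_width: 81.5
timer_center x 457 y -59 yaw 92.6 deg {'wrist': 0.94}
```

```bash
python3 -c "
import cv2,numpy as np
a=cv2.imread('pics/w6.png');b=cv2.imread('pics/w7.png')
cv2.imwrite('pics/w67.png',np.vstack([cv2.resize(a,(480,300)),cv2.resize(b,(480,300))]))"
```

```text
(no output)
```

View pics/w67.png

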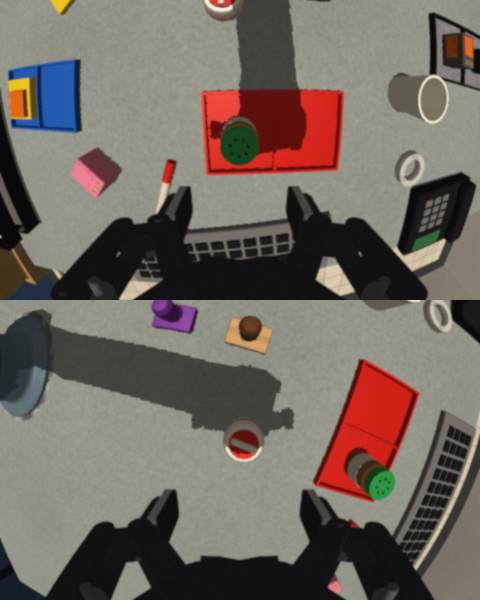

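```bash
python3 -m pendant '[[[0.95,0,0.5,2,0,0,7],[0.95,0,0.5,4.5,0,0,14],[0.95,0,0.5,7.5,0,0,18],[0.95,0,0.5,10.5,0,0,18],[0.95,0,0.5,13.5,0,0,18],[0.95,0,0.5,15.5,0,0,18],[0.95,0,0.5,16.3,0,0,18],[0.95,0,0.5,16.7,0,0,18],[0.95,0,0.5,16.7,0,0,18],[0.6,0,0.5,16.7,0,0,18]]]' 40
python3 -m pendant '[[[0.3,0,0,0,0,0,0],[0.2,0,0,0,0,0,0],[0.2,0,0,0,0,0,0],[0.2,0,0,0,0,0,0],[0.2,0,0,0,0,0,0],[0.2,0,0,0,0,0,0],[0.2,0,0,0,0,0,0],[0.2,0,0,0,0,0,0],[0.2,0,0,0,0,0,0],[0.2,0,0,-1.5,0,0,0]]]' 40
```

```text
t: 24.92
eef_pos: [460.5, -58.7, 12.5]
ee_rot: [[0.105, 0.995, 0.002], [0.995, -0.105, -0.0], [0.0, 0.002, -1.0]]
force: [0.1, -0.3, 0.6]
grip_width: 70.8
t: 25.75
eef_pos: [457.9, -58.4, 26.2]
ee_rot: [[0.105, 0.994, -0.003], [0.994, -0.105, 0.0], [-0.0, -0.003, -1.0]]
force: [0.3, 0.8, -1.1]
grip_width: 52.4
```

```bash
python3 -m pendant '[[[0.2,0.3,0.5,-2,0,0,0],[0.2,1.5,2.5,-4,0,0,0],[0.2,3.2,5.3,-5,0,0,0],[0.2,5,8.2,-5,0,0,0],[0.2,6.7,11,-5,0,0,0],[0.2,8.5,13.8,-5,0,0,0],[0.2,10.1,16.5,-5,0,0,0],[0.2,11,18,-4,0,0,0],[0.2,11.2,18.3,-2.5,0,0,0],[0.2,11.2,18.3,-1,0,0,0]]]'
python3 -m pendant '[[[0.2,0,0,0.2,0,0,0],[0.2,0,0,0.5,0,0,0],[0.2,0,0,0.8,0,0,0],[0.2,0,0,1,0,0,0],[0.2,0,0,1.2,0,0,0],[0.2,0,0,1.3,0,0,0],[0.2,0,0,1.4,0,0,0],[0.2,0,0,1.4,0,0,0],[0.2,0,0,1.4,0,0,0],[0.2,0,0,1.4,0,0,0]]]'
```

```text
t: 26.58
eef_pos: [656.2, 35.5, 37.9]
ee_rot: [[0.103, 0.995, 0.005], [0.995, -0.103, 0.001], [0.002, 0.005, -1.0]]
force: [-0.5, 0.3, -2.0]
grip_width: 52.3
t: 27.42
eef_pos: [653.4, 33.5, 23.0]
ee_rot: [[0.105, 0.994, 0.0], [0.994, -0.105, 0.0], [0.0, 0.0, -1.0]]
force: [0.1, -0.2, -1.6]
grip_width: 52.4
```

```bash
python3 -m pendant '[[[0.2,0,0,0.2,0,0,0],[0.2,0,0,0.4,0,0,0],[0.2,0,0,0.5,0,0,0],[0.2,0,0,0.6,0,0,0],[0.2,0,0,0.65,0,0,0],[0.2,0,0,0.7,0,0,0],[0.2,0,0,0.75,0,0,0],[0.2,0,0,0.8,0,0,0],[0.2,0,0,0.8,0,0,0],[0.2,0,0,0.8,0,0,0]]]'
```

```text
t: 28.25
eef_pos: [653.1, 33.5, 17.5]
ee_rot: [[0.105, 0.994, -0.001], [0.994, -0.105, 0.0], [-0.0, -0.001, -1.0]]
force: [-6.6, -0.2, 12.8]
grip_width: 52.4
```

```bash
python3 -m pendant '[[[0.6,0,0,-0.1,0,0,0],[0.8,0,0,-0.1,0,0,0],[0.8,0,0,-0.1,0,0,0],[0.8,0,0,-0.1,0,0,0],[0.8,0,0,-1,0,0,0],[0.8,0,0,-3.5,0,0,0],[0.8,0,0,-7,0,0,0],[0.8,0,0,-10,0,0,0],[0.8,0,0,-13,0,0,0],[0.8,0,0,-16,0,0,0]]]'
python3 - <<'E'
from h import *
f=imaging.grab_frame("wrist");cv2.imwrite("pics/w8.png",f["image"])
fit("timer_center",("wrist",),(653,34),frames={"wrist":f},near=90,z0=4,yaws=(0,.8,-.8,1.5))
E
python3 -m pendant '[[[0.6,0.2,-2,0,0,0,0],[0.6,0.5,-5,0,0,0,0],[0.6,0.8,-8.5,0,0,0,0],[0.6,1.1,-12,0,0,0,0],[0.6,1.5,-15.5,0,0,0,0],[0.6,1.8,-19,0,0,0,0],[0.6,2,-21.5,0,0,0,0],[0.6,2,-22.2,0,0,0,0],[0.6,2,-22.2,0,0,0,0],[0.6,2,-22.2,0,0,0,0]]]'
python3 - <<'E'
from h import *
f=imaging.grab_frame("wrist");cv2.imwrite("pics/w9.png",f["image"])
fit("stamp_center",("wrist",),(434,78),frames={"wrist":f},near=100,yaws=(0,.3,-.3))
a=cv2.imread('pics/w8.png');b=f["image"]
cv2.imwrite('pics/w89.png',np.vstack([cv2.resize(a,(480,300)),cv2.resize(b,(480,300))]))
E
```

```text
t: 29.08
eef_pos: [653.3, 33.4, 176.8]
ee_rot: [[0.105, 0.994, 0.001], [0.994, -0.105, 0.0], [0.0, 0.001, -1.0]]
force: [0.5, -0.6, -0.4]
grip_width: 68.2
timer_center x 654 y 32 yaw 6.0 deg {'wrist': 0.97}
t: 30.02
eef_pos: [435.6, 76.7, 175.3]
ee_rot: [[0.105, 0.994, 0.002], [0.994, -0.105, 0.0], [0.0, 0.002, -1.0]]
force: [0.1, 0.3, -0.4]
grip_width: 51.2
stamp_center x 436 y 78 yaw -5.6 deg {'wrist': 0.91}
```

View pics/w89.png

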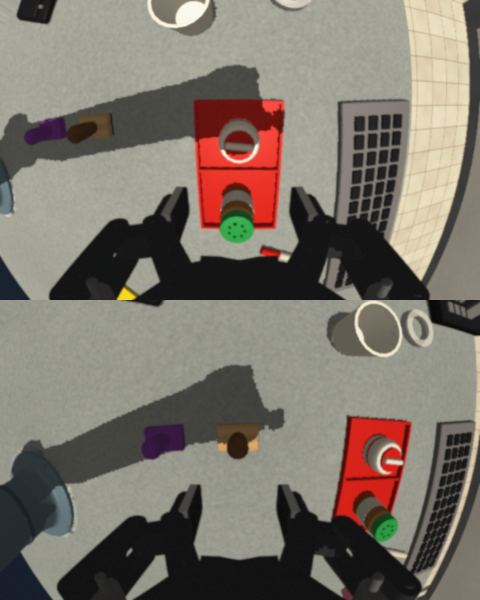

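```bash
python3 -m pendant '[[[0.6,0.1,0,2,0,0,0],[0.6,0.1,0,4.5,0,0,0],[0.6,0.1,0,7.5,0,0,0],[0.6,0.1,0,10.5,0,0,0],[0.6,0.1,0,13,0,0,0],[0.6,0.1,0,14,0,0,0],[0.6,0.1,0,14.3,0,0,0],[0.6,0.1,0,14.3,0,0,0],[0.4,0.1,0,14.3,0,0,0],[0.2,0.1,0,14.3,0,0,0]]]' 40
python3 -m pendant '[[[0,0,0,0,0,0,0],[0,0,0,0,0,0,0],[0,0,0,0,0,0,0],[0,0,0,0,0,0,0],[0,0,0,0,0,0,0],[0,0,0,0,0,0,0],[0,0,0,0,0,0,0],[0,0,0,0,0,0,0],[0,0,0,0,0,0,0],[0,0,0,-2,0,0,0]]]' 40
```

```text
t: 30.95
eef_pos: [436.6, 78.1, 33.3]
ee_rot: [[0.106, 0.994, 0.003], [0.994, -0.106, 0.001], [0.001, 0.003, -1.0]]
force: [-0.6, 1.2, 1.0]
grip_width: 28.2
t: 31.78
eef_pos: [432.0, 77.2, 49.9]
ee_rot: [[0.105, 0.994, -0.006], [0.994, -0.105, -0.002], [-0.002, -0.006, -1.0]]
force: [-1.3, -0.0, -2.0]
grip_width: 24.2
```

```bash
python3 -m pendant '[[[0,-0.5,0,-3,0,0,0],[0,-2.5,0.8,-6,0,0,0],[0,-6,2,-8,0,0,0],[0,-9.5,3.1,-8,0,0,0],[0,-13,4.2,-8,0,0,0],[0,-16.5,5.3,-8,0,0,0],[0,-20,6.5,-8,0,0,0],[0,-23.5,7.6,-8,0,0,0],[0,-27,8.7,-8,0,0,0],[0,-30,9.7,-8,0,0,0]]]'
python3 -m pendant '[[[0,-3,1,0,0,0,1],[0,-6,2,0,0,0,3],[0,-9,3,0,0,0,5],[0,-11.5,3.8,0,0,0,6.5],[0,-12.6,4.2,1,0,0,6.5],[0,-12.8,4.2,3,0,0,6.5],[0,-12.8,4.2,5,0,0,6.5],[0,-12.8,4.2,6.5,0,0,6.5],[0,-12.8,4.2,7,0,0,6.5],[0,-12.8,4.2,7,0,0,6.5]]]'
python3 - <<'E'
from h import *
f=imaging.grab_frame("wrist");cv2.imwrite("pics/w10.png",f["image"])
fit("desk_tray",("wrist",),(517,-410),frames={"wrist":f},near=200,yaws=(-.2,))
E
```

```text
t: 32.62
eef_pos: [498.7, -233.5, 131.5]
ee_rot: [[0.107, 0.994, -0.001], [0.994, -0.107, -0.0], [-0.001, -0.001, -1.0]]
force: [0.9, -0.3, -0.3]
grip_width: 24.0
t: 33.45
eef_pos: [525.9, -361.0, 59.3]
ee_rot: [[0.217, 0.976, -0.005], [0.976, -0.217, 0.003], [0.002, -0.005, -1.0]]
force: [0.4, 0.1, -0.3]
grip_width: 24.2
desk_tray x 518 y -413 yaw -12.9 deg {'wrist': 0.65}
```

View pics/w10.png

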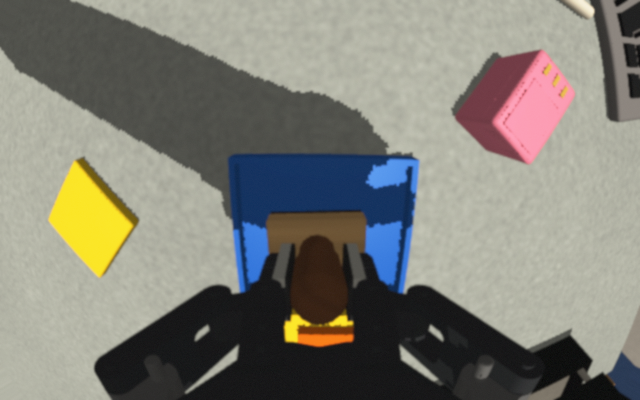

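```bash
python3 -m pendant '[[[0,-0.2,0,0.3,0,0,0],[0,-0.2,0,0.7,0,0,0],[0,-0.2,0,1,0,0,0],[0,-0.2,0,1.2,0,0,0],[0,-0.2,0,1.35,0,0,0],[0,-0.2,0,1.5,0,0,0],[0,-0.2,0,1.6,0,0,0],[0,-0.2,0,1.6,0,0,0],[0,-0.2,0,1.6,0,0,0],[0,-0.2,0,1.6,0,0,0]]]'
```

```text
t: 34.38
eef_pos: [527.5, -364.5, 45.8]
ee_rot: [[0.217, 0.976, 0.0], [0.976, -0.217, -0.0], [-0.0, 0.0, -1.0]]
force: [0.4, 0.1, -0.4]
grip_width: 24.6
```

```bash
python3 -m pendant '[[[0,0,0,0.2,0,0,0],[0,0,0,0.4,0,0,0],[0,0,0,0.55,0,0,0],[0,0,0,0.65,0,0,0],[0,0,0,0.7,0,0,0],[0,0,0,0.75,0,0,0],[0,0,0,0.8,0,0,0],[0,0,0,0.85,0,0,0],[0,0,0,0.9,0,0,0],[0,0,0,0.9,0,0,0]]]'
```

```text
t: 35.22
eef_pos: [527.4, -364.6, 37.4]
ee_rot: [[0.217, 0.976, 0.0], [0.976, -0.217, 0.0], [0.0, 0.0, -1.0]]
force: [-0.9, 1.5, 2.5]
grip_width: 23.5
```

```bash
python3 -m pendant '[[[0,0,0,0.05,0,0,0],[0,0,0,0.1,0,0,0],[0,0,0,0.1,0,0,0],[0.3,0,0,0.05,0,0,0],[0.6,0,0,0,0,0,0],[0.7,0,0,0,0,0,0],[0.7,0,0,0,0,0,0],[0.7,0,0,0,0,0,0],[0.7,0,0,-1,0,0,0],[0.7,0,0,-3,0,0,0]]]'
python3 -m pendant '[[[0.7,0,0,-3,0,0,0],[0.7,0,0,-6,0,0,0],[0.7,0,0,-9,0,0,0],[0.7,0,0,-12,0,0,0],[0.7,0,0,-14,0,0,0],[0.7,0,0,-14,0,0,0],[0.7,0,0,-14,0,0,0],[0.7,0,0,-14,0,0,0],[0.7,0,0,-14,0,0,0],[0.7,0,0,-14,0,0,0]]]'
python3 - <<'E'
from h import *
f=imaging.grab_frame("wrist");fit("stamp_center",("wrist",),(528,-364),frames={"wrist":f},near=100,z0=4,yaws=(-.2,))
F={c:imaging.grab_frame(c) for c in("scene","side")}
fit("tumbler_center",("scene","side"),(608,203),frames=F)
cv2.imwrite("pics/end.png",np.vstack([cv2.resize(f["image"],(480,300)),cv2.resize(F["side"]["image"],(480,300))]))
cv2.imwrite("pics/end_scene.png",F["scene"]["image"])
E
```

```text
t: 36.05
eef_pos: [525.1, -362.8, 64.4]
ee_rot: [[0.217, 0.976, -0.006], [0.976, -0.217, 0.003], [0.002, -0.006, -1.0]]
force: [0.6, 0.4, -0.8]
grip_width: 59.8
t: 36.88
eef_pos: [526.3, -363.6, 204.7]
ee_rot: [[0.217, 0.976, -0.003], [0.976, -0.217, 0.002], [0.001, -0.004, -1.0]]
force: [1.4, -0.1, 0.2]
grip_width: 60.1
stamp_center x 527 y -366 yaw -11.4 deg {'wrist': 0.92}
tumbler_center x 607 y 206 yaw -4.5 deg {'scene': 0.93, 'side': 0.94}
```

View pics/end.png

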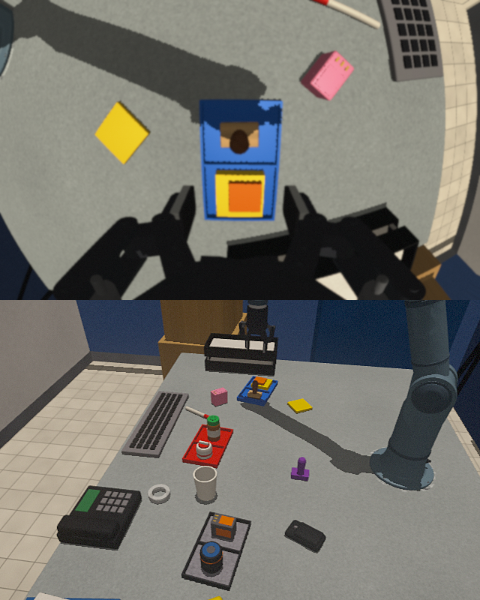

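View pics/end_scene.png

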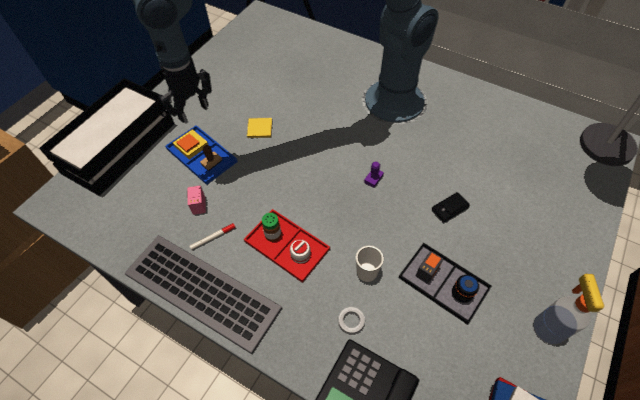

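All five things stand upright in their own compartments. In the scene view the stamp is at (210,155), the jar at (271,226), the timer at (300,250), the battery at (430,264) and the lens at (466,288). The tumbler is unmoved at (369,264), and the gripper is clear of everything.

```bash
python3 -c "
from station import job;print(job.job_done())"
```

```text
the job is handed in; nothing more can be done
None
```

The desk is cleared and the job is handed in at about 37 s of the 125 s allowed. I placed the things in the order asked:

1. **Lens:** black tray, +y compartment.
2. **Battery:** black tray, -y compartment.
3. **Spice jar:** red tray, -y compartment.
4. **Timer:** red tray, +y compartment.
5. **Stamp:** the free +y compartment of the blue tray.

I lowered each one until I felt light contact, at most about 19 N, before releasing it. The last wrist, side and scene pictures show all five upright, one per compartment.

- **Left alone:** the tumbler measured within about 3 mm of its first position, which is within measuring error. The purple stamp and the pink block were not touched.
- **Readings that disagreed:**
  - The blue tray's outline fitted poorly from the side camera (0.50) and while the gripper hid part of it (0.65), but its position agreed to about 3 mm.
  - The stamp's contact reading was faint (2.5 N), so I lowered it another 1 mm before release. It then fitted upright on the floor.

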